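Start a UV cure: tray in, shield shut, start

ROBOT

A 7-joint arm with a two-finger parallel gripper is mounted at the origin on a cart in front of the work surface, level with it; the furniture and walls round the work are solid. World frame = base frame: x ahead of the robot, y to its left, z up, the work surface at z = 0. Lengths are in mm, angles in rad, forces in N, time in s.
With the tool pointing down it reaches from about 425 to 925 mm from the base axis. Payload 6.8 kg.
Tool frame: the origin (TCP) lies on the front face of the gripper's body, between the roots of the fingers; the fingertips stand arm.finger_overhang ahead of it and the grasp point (between the pads) lies 61 mm ahead of it (arm.finger_overhang is the distance from the TCP to the fingertips, in mm); z points along the fingers, y is the line along which they close (so a half turn about z gives the same grasp; the last joint's range is limited). The gripper opens to 88 mm and grips with 3 to 60 N. Pads are 20 mm wide; open, the fingers measure 115 mm over their backs; the gripper's body (75 mm by 178 mm) begins 61 mm behind the grasp point.
Start: joints at [-1.331, 0.477, 0.022, 1.555, -0.011, 1.109, -0.083], TCP at [230.058, 634.601, 302.664] pointing down, gripper open.
Joint ranges: [-2.96, 2.96], [-0.34, 2.1], [-1.41, 1.46], [0.24, 2.44], [-1.37, 4.51], [0.17, 1.92], [-2.96, 2.96]. Speed limits (rad/s): [2.39, 2.39, 3.14, 3.14, 3.14, 3.14, 3.14].

INTERFACE

Orientations are given as [roll, pitch, yaw] about the fixed x, y, z axes, in that order (R = Rz(yaw) Ry(pitch) Rx(roll)).
In Python, from workcell import sensors, read_camera, camera_model, workorder, arm gives the robot as it stands. The module is installed in compiled form; this text tells all that it offers.
- The arm moves only by the tool drive_tool, never from a script. Its argument "series" is a list of rows, each an object with "turn": the turn, a rotation vector about the tool's x, y, z in degrees, a list of three; "delta_pos": the shift along the tool's x, y, z in m, a list of three; "grip": the opening, from 0 (shut) to 1 (fully open). In form: [{"turn": [wx, wy, wz], "delta_pos": [tx, ty, tz], "grip": grip}, ...]. A call has 1 to 12 rows; each row shifts and turns the commanded pose from where the row before left it, along the tool's axes as they then stand; what a row does not reach is not made up. A row lasts 1/12 s, in which the tool goes at most 41.7 mm and 7.16 degrees, less where a joint would pass 70% of its speed; a pose out of reach is approached as far as the arm can. A call is refused whole if a number of a shift passes 0.0417 or a number of a turn 7.16, either way. A call with a gripper value outside its range is refused whole. The fingers move at their own pace and stop on an object; the grip force is fixed at half the most. Time passes only in rows, so rows that do not move let the fingers close. It gives the time, the measured TCP pose, the force, the opening and the grip force at its end, in the units of the state.
- sensors.sense(): the state, without advancing time (a new reading comes with each control period).
- read_camera(name): name is "scene" or "top" or "wrist"; returns the picture (400x640x3 uint8, red, green, blue); there is no depth.
- camera_model(name): a dict with "K" (3x3 intrinsics, pixels), "R" (3x3) and "t" (3): a world point X has camera coordinates R X + t; the wrist camera has in their place "mount" (4x4, takes a point from camera to tool coordinates, whose origin is the TCP and whose axes are the flange's). Camera axes: x right, y down, z forward; pixel columns grow to the right and rows downward; lengths in mm; the calibration is good to about 2 mm. A picture is of the moment at which its call begins: read the wrist's pose just before it. camera_model takes no time and is no camera call.
- workorder.job_done(): hands the job in; it is judged then, once.
The state is a dict: "clock": time; "joint_pos": joint angles; "joint_vel": joint speeds; "effort": joint torques, N m; "tcp_pos": TCP position; "ee_rot": TCP orientation; "force": force on the tool from outside, world axes, zero at the start; "ft_torque": the same for the moment, N m; "width": finger opening in mm; "gripper_force": force on a finger pad.
Only numpy, scipy, OpenCV 4.12 (cv2) and the standard library are available. Lean on these libraries where they do the work, as an engineer would, in place of code of your own. Each camera call takes 0.05 s, during which the arm holds its last target. There are 200 camera calls.

TASK

Two freshly glued ring modules lie in the pulled-out tray of the small UV cure box. Push the tray fully home with the fingertips, push the amber shield door fully shut in front of it, and only then press the small flat start button all the way down and let go. The glue is still wet: do not touch or lift the modules, leave the mushroom stop button and the things beside the box alone, and finish with the tray home and the door shut.

Things in the scene. Friction and masses are not known exactly. Their poses are not given: they have to be found in the camera images.
- uv_box: Grey sheet-metal cure box, 125 deep (x) x 150 wide (y) x 78 mm high, fixed. Origin: centre of footprint on the bench; +x runs front to back, +y to the left of someone facing its front. Front plane at local x = -62.5 mm; opening y -56 to 56, z 11 to 62 mm; seal posts beside it (|y| 56 to 73) reach to x = -73 mm. Roof at z = 78 mm; behind (x 16 to 52, y -47 to 47) heat sink to z = 92 mm.
- tray (a joint): How far the tray is out, m: 0.065 on its outer loading stop (where it starts), 0 fully home on its inner stop. It slides along the box's x with about 1.5 N of friction and stays where left. It is an aluminium plate with a white plastic nest and an upright front wall, 108 mm wide, 5 mm thick, 14 to 56 mm above the bench.
- tray_front (a point): Centre of the outer (front) face of the tray's front wall, 36 mm above the bench; the push goes here, along the box's +x. With the tray home this face is 6 mm before the front plane (local x = -68.5 mm), between the two seal posts.
- door (a joint): Opening angle of the shield door, rad: 0 shut (lying flat before the front, covering the opening), about 1.57 standing straight out from the front, up to 2.1. It starts open at 1.6 to 1.95. Seen from above, it closes counter-clockwise. A friction hinge (about 0.04 N m) holds it where it is left.
- door_hinge (a point): A point on the door's vertical hinge axis, at the left edge of the box's front: local (-76, 66.5, 39) mm in the box's frame.
- door_edge (a point): Middle (39 mm above the bench) of the door's free upright edge on its outer face, 131 mm from the hinge axis. The door is a plain amber plate, 128 mm wide, 5 mm thick, 10 to 68 mm above the bench, with a narrow aluminium strip at each upright edge; the hinge axis lies mid-thickness. The outer face is the one away from the box when shut.
- start (a joint): Travel of the start button, m: 0 up, 0.005 fully down. Spring return, 5 N fully down.
- start_top (a point): Centre of the top of the start button: a flat round metal button, 20 mm diameter, standing 9 mm above the roof in a thin steel collar (29 mm diameter), 36 mm to the right of the middle (local y = -36 mm), pressed straight down.
- stop (a joint): Travel of the stop button, m: 0 up, 0.005 fully down (5 N). To be left alone.
- stop_top (a point): Centre of the top of the stop button: a domed black mushroom, 32 mm diameter, 22 mm high, on the roof 36 mm to the left of the middle (local y = 36 mm).
- module_left: Ring module, a black round part 36 mm diameter, 22 mm high with a ring of pale dots on top, lying face up in the left pocket of the tray's nest, freshly glued. Origin: centre of its underside, 18 mm above the bench.
- module_right: The same in the right pocket.
- glue: Glue bottle, white with a blue spout, 36 x 48 x 107 mm, standing to the right of the box. Origin: centre of its underside.
- waiting_module: Ring module of the other kind, 36 mm diameter, 22 mm high, lying on the bench at the front right of the box. Origin: centre of its underside.
- tape: Small dark roll of tape, 52 mm diameter, 19 mm high, lying to the left of the box. Origin: centre of its underside.
There are look-alikes about, which are no part of the job. What is shaped like the module_right but pink is not meant.

How it is judged (in metres and radians):
On the way, in this order (a step that is already met when the one before it is completed fails the run):
1. the tray is pushed fully home while the door is still open (value of joint tray below 0.003 m and value of joint door above 0.3 rad), for 0.2 s.
2. the shield door is shut with the tray home (value of joint door below 0.035 rad and value of joint tray below 0.003 m), for 0.2 s.
3. the start button is pressed down with the door shut (value of joint start above 0.0038 m and value of joint door below 0.035 rad), for 0.05 s.
At the end, for the whole second after the job is handed in: The tray is home (within 3 mm of its inner stop), the shield door is shut (within 0.035 rad), the start button has been pressed at least 3.8 mm and has come up again, and both modules lie flat and at rest in their pockets (all of step 2 and value of joint start below 0.001 m and horizontal distance between each of module_left, module_right and tray_front below 0.045 m and height (world z) of each of module_left, module_right below 0.022 m and angle between each of module_left, module_right's own z axis and vertical below 0.15 rad and linear speed of each of module_left, module_right below 0.01 m/s); the robot touches nothing.
It fails at once if the start button is pressed while the shield door is open (value of joint start above 0.002 m and value of joint door above 0.06 rad).
It fails at once if the stop button is pressed (value of joint stop above 0.002 m).
It fails at once if a glued module is touched by the robot (contact force between any of the arm, the fingers and module_left above 0.3 N or contact force between any of the arm, the fingers and module_right above 0.3 N).
It fails at once if a glued module is lifted or tipped out of its pocket (height (world z) of any of module_left, module_right above 0.026 m or angle between any of module_left, module_right's own z axis and vertical above 0.3 rad).
It fails at once if the glue bottle, the waiting module or the tape is moved, lifted or tipped (distance of any of glue, waiting_module, tape from where it was at the start of the episode above 0.012 m or angle between glue's own z axis and vertical above 0.3 rad).
It also fails if it takes over 58 s, if anything falls off the work surface, if the arm or the gripper's body presses on something with over 40 N, if the wrist force passes 120 N, or if a joint passes its speed limit or range.

## Working session

There is one attempt and no reset: what is moved stays moved. The work goes in short steps, Python scripts to look and compute and a tool call to move; the robot and the scene stay as the last step left them, time stands still between calls to the robot, and variables do not carry over. Pictures are saved under pics/ and viewed, at most 10 in all, crops included, and the job is handed in when it is done.

Besides the shell and the picture viewer there is one more tool, called after "Emit:" as name(argument=value, ...), one argument or row to a line, values as JSON. drive_tool: Moves the arm, as the interface text tells. Its arguments: {"type":"object","properties":{"series":{"type":"array"}},"required":["series"]}

```bash
mkdir -p pics; python3 - <<'E'
from workcell import sensors, read_camera, camera_model, workorder, arm
import cv2
s=sensors.sense(); print(s, arm.finger_overhang)
for n in("scene","top"):
    cv2.imwrite(f"pics/{n}0.png",read_camera(n)[:,:,::-1]); print(n,{k:v.round(4).tolist() if hasattr(v,'round') else v for k,v in camera_model(n).items()})
print(camera_model("wrist"))
E
```

```text
{'clock': 0.0, 'joint_pos': array([-1.33106896,  0.47776942,  0.0223594 ,  1.55644623, -0.01152173,
        1.1092774 , -0.08308968]), 'joint_vel': array([-0.00011339, -0.00116034, -0.00018305,  0.00011013, -0.0015318 ,
        0.00079793, -0.00026259]), 'effort': array([-3.68778692e-04, -5.82844734e+01,  1.53454117e+00, -2.72598535e+01,
       -5.42777544e-02,  1.70919334e-02,  1.50693099e-04]), 'tcp_pos': array([229.93340459, 634.14651481, 301.70473993]), 'ee_rot': array([-3.13982458e+00,  1.20174923e-04,  2.79377021e+00]), 'force': array([-1.36316173, -0.6642416 ,  0.26085281]), 'ft_torque': array([-0.0486267 ,  0.02181715,  0.0263013 ]), 'gripper_force': 0.0, 'width': 87.7512239250308} 80.0
scene {'K': [[437.5446, 0.0, 312.354], [0.0, 437.5446, 200.6532], [0.0, 0.0, 1.0]], 'R': [[0.5372, -0.8433, -0.0182], [-0.6408, -0.394, -0.6589], [0.5484, 0.3656, -0.752]], 't': [-343.185, 351.5598, 684.201]}
top {'K': [[486.2441, 0.0, 319.5236], [0.0, 486.2441, 206.0587], [0.0, 0.0, 1.0]], 'R': [[0.0211, -0.9998, -0.0069], [-0.9856, -0.0197, -0.1679], [0.1677, 0.0104, -0.9858]], 't': [-120.641, 542.5389, 849.9971]}
{'K': array([[308.21152075,   0.        , 320.33942553],
       [  0.        , 308.21152075, 205.82563597],
       [  0.        ,   0.        ,   1.        ]]), 'mount': array([[ 1.07270478e-03, -9.65417813e-01, -2.60705382e-01,
         7.02408810e+01],
       [ 9.99999354e-01,  1.13349510e-03, -8.28225116e-05,
        -1.42927648e+00],
       [ 3.75466602e-04, -2.60705125e-01,  9.65418405e-01,
        -8.20007446e+01],
       [ 0.00000000e+00,  0.00000000e+00,  0.00000000e+00,
         1.00000000e+00]])}
```

View pics/scene0.png

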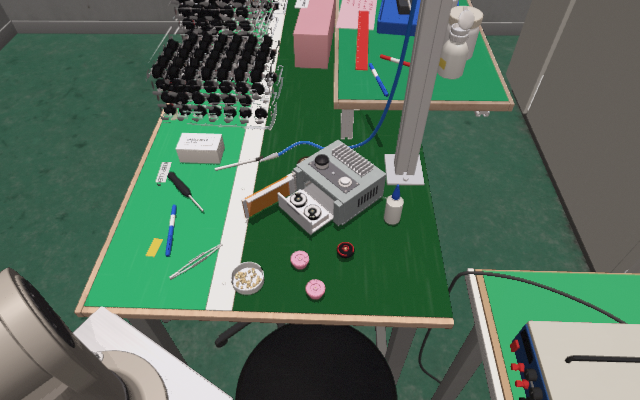

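View pics/top0.png

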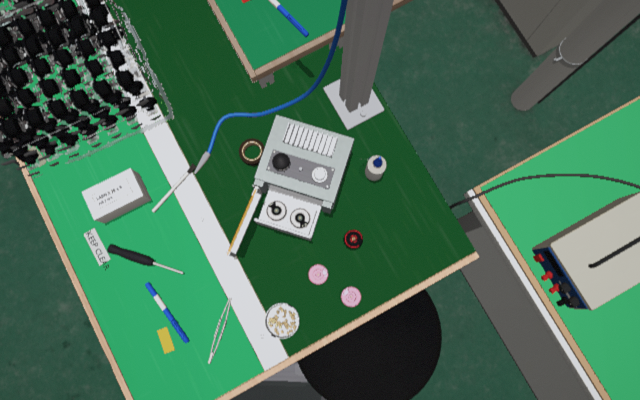

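The top view shows the box at about (302,165), with the tray out at (288,212), the door from (260,190) to (233,252), start (white, right) at (320,174), stop (black) at (282,161), the tape at (252,152), the glue at (375,167), the waiting module (red and black) at (353,239), and pink look-alikes at (318,274) and (351,296). I'll enlarge it to measure.

```bash
python3 - <<'E'
import cv2
a=cv2.imread("pics/top0.png")[105:265,220:400]
cv2.imwrite("pics/crop1.png",cv2.resize(a,None,fx=3.75,fy=3.75,interpolation=cv2.INTER_CUBIC))
E
```

```text
(no output)
```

View pics/crop1.png

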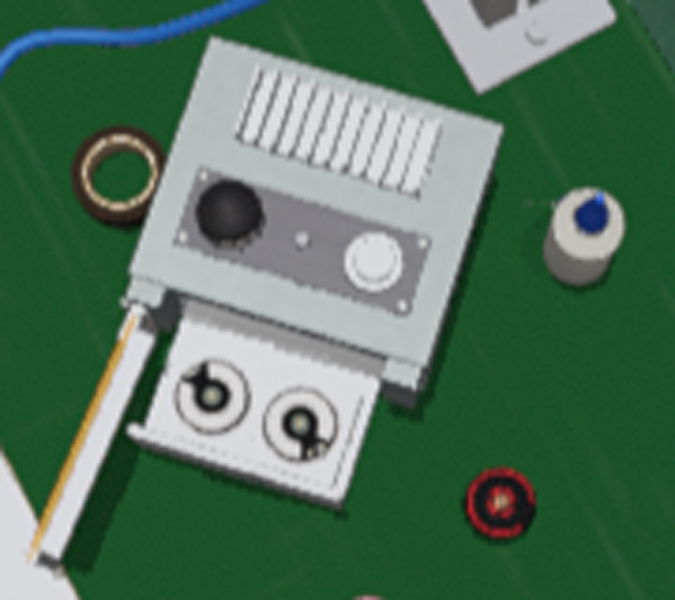

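```bash
cat > h.py <<'E'
import numpy as np
from workcell import camera_model
from scipy.optimize import least_squares
def proj(n,X):
    c=camera_model(n); p=(np.asarray(X,float)@np.array(c["R"]).T+np.array(c["t"]))@np.array(c["K"]).T
    return p[:,:2]/p[:,2:]
def unproj(n,uv,z):
    c=camera_model(n);R=np.array(c["R"]);C=-R.T@np.array(c["t"])
    d=R.T@np.linalg.inv(c["K"])@np.array([*uv,1]); return C+d*(z-C[2])/d[2]
def b2w(b,P):
    P=np.atleast_2d(P).astype(float); c,s=np.cos(b[2]),np.sin(b[2])
    return np.c_[b[0]+c*P[:,0]-s*P[:,1], b[1]+s*P[:,0]+c*P[:,1], P[:,2]]
E
python3 - <<'E'
from h import *
cr=lambda u,v:np.array([u/3.75+220-.4,v/3.75+105-.4])
L=[[62.5,75,78],[62.5,-75,78],[-62.5,75,78],[-62.5,-75,78],[-133.5,54,56],[-133.5,-54,56]]
px=np.array([cr(210,38),cr(503,126),cr(131,275),cr(430,368),cr(130,432),cr(340,503)])
for k in (slice(0,6),slice(0,4)):
    f=lambda b:(proj("top",b2w(b,np.array(L)[k]))-px[k]).ravel()
    r=least_squares(f,[700,0,-.3]); print(r.x,f(r.x).round(1))
b=r.x
def w2b(P):
    c,s=np.cos(b[2]),np.sin(b[2]);d=P[:2]-b[:2];return np.array([c*d[0]+s*d[1],-s*d[0]+c*d[1]]).round(1)
for n,uv,z in [("start",(374,255),87),("stop",(230,208),95),("trayL",(130,432),56),("trayR",(340,503),56),("doorfreeOut",(35,560),68),("doorfreeIn",(62,568),68),("hinge",(135,312),68),("mL",(212,397),40),("mR",(300,424),40),("wait",(500,503),22),("tape",(118,175),19),("glue",(590,215),107)]:
    P=unproj("top",cr(*uv),z); print(n,P.round(1),w2b(P))
print(proj("top",b2w(b,[[-76,66.5,68],[-76,66.5,10]]))*1)
E
```

```text
[ 6.27023666e+02 -8.07134605e+01 -2.85171989e-01] [ 0.4 -0.3  0.5 -0.2 -0.6  0.  -0.4 -0.  -0.3  0.7  0.4 -0.3]
[ 6.26812396e+02 -8.07766607e+01 -2.80187466e-01] [ 0.2 -0.   0.5 -0.3 -0.5  0.4 -0.2 -0.1]
start [ 598.1 -108.3   87. ] [-20.  -34.4]
stop [617.6 -40.   95. ] [-20.2  36.6]
trayL [515.5   8.1  56. ] [-131.6   54.7]
trayR [483.2 -94.2  56. ] [-134.3  -52.6]
doorfreeOut [452.1  48.5  68. ] [-203.7   76. ]
doorfreeIn [448.6  35.6  68. ] [-203.5   62.6]
hinge [572.2   6.5  68. ] [-76.6  68.8]
mL [536.  -29.3  40. ] [-101.6   24.4]
mR [523.4 -73.1  40. ] [-101.5  -21.2]
wait [ 488.2 -172.9   22. ] [-107.7 -126.9]
tape [654.3  25.6  19. ] [ -3.  109.8]
glue [ 614.2 -208.3  107. ] [  23.2 -126. ]
[[256.92028542 187.86250361]
 [260.95269414 194.03096389]]
```

Emit:
drive_tool(
  series=[
    {"turn": [0,0,-3.65],"delta_pos": [-0.01,-0.01,0],"grip": 0},
    {"turn": [0,0,0],"delta_pos": [-0.025,-0.03,0],"grip": 0},
    {"turn": [0,0,0],"delta_pos": [-0.025,-0.03,0],"grip": 0},
    {"turn": [0,0,0],"delta_pos": [-0.025,-0.03,0],"grip": 0},
    {"turn": [0,0,0],"delta_pos": [-0.025,-0.03,0],"grip": 0},
    {"turn": [0,0,0],"delta_pos": [-0.025,-0.03,0],"grip": 0},
    {"turn": [0,0,0],"delta_pos": [-0.025,-0.03,0],"grip": 0},
    {"turn": [0,0,0],"delta_pos": [-0.025,-0.03,0],"grip": 0},
    {"turn": [0,0,0],"delta_pos": [-0.025,-0.03,0],"grip": 0},
    {"turn": [0,0,0],"delta_pos": [-0.025,-0.03,0],"grip": 0},
    {"turn": [0,0,0],"delta_pos": [-0.025,-0.03,0],"grip": 0},
    {"turn": [0,0,0],"delta_pos": [0,0,0],"grip": 0},
  ],
)

```text
clock: 1.1
tcp_pos: [394.6, 256.2, 302.5]
ee_rot: [-3.139, 0.001, 2.847]
force: [-0.1, -0.2, -0.1]
width: 11.2
gripper_force: 0.0
```

Emit:
drive_tool(
  series=[
    {"turn": [0,0,0],"delta_pos": [-0.018,-0.032,0],"grip": 0},
    {"turn": [0,0,0],"delta_pos": [-0.018,-0.032,0],"grip": 0},
    {"turn": [0,0,0],"delta_pos": [-0.018,-0.032,0],"grip": 0},
    {"turn": [0,0,0],"delta_pos": [-0.018,-0.032,0],"grip": 0},
    {"turn": [0,0,0],"delta_pos": [-0.018,-0.032,0],"grip": 0},
    {"turn": [0,0,0],"delta_pos": [-0.018,-0.032,0],"grip": 0},
    {"turn": [0,0,0],"delta_pos": [-0.018,-0.032,0],"grip": 0},
    {"turn": [0,0,0],"delta_pos": [-0.016,-0.032,0],"grip": 0},
    {"turn": [0,0,0],"delta_pos": [0,0,0],"grip": 0},
    {"turn": [0,0,0],"delta_pos": [0,0,0],"grip": 0},
  ],
)

```text
clock: 1.93
tcp_pos: [456.4, -23.4, 302.5]
ee_rot: [-3.141, -0.0, 2.853]
force: [0.3, 0.7, 0.4]
width: 0.5
gripper_force: 0.0
```

```bash
cat >> h.py <<'E'
B=np.array([627,-80.75,-.284])
def w2b(P,yaw=None):
    c,s=np.cos(B[2]),np.sin(B[2]);d=np.array(P[:2])-B[:2];return np.array([c*d[0]+s*d[1],-s*d[0]+c*d[1],P[2]]).round(1)
E
python3 - <<'E'
from h import *
from workcell import sensors,read_camera
import cv2
s=sensors.sense();print(s["tcp_pos"],s["ee_rot"],w2b(s["tcp_pos"]),s["width"],s["joint_pos"].round(2))
a=read_camera("wrist");cv2.imwrite("pics/w1.png",a[:,:,::-1])
E
```

```text
[456.39106961 -23.38865773 302.49801112] [-3.14123497e+00 -3.12155809e-04  2.85293827e+00] [-179.8    7.3  302.5] 0.5190227641470051 [-0.48  0.11  0.43  2.08 -0.05  0.97  1.26]
```

View pics/w1.png

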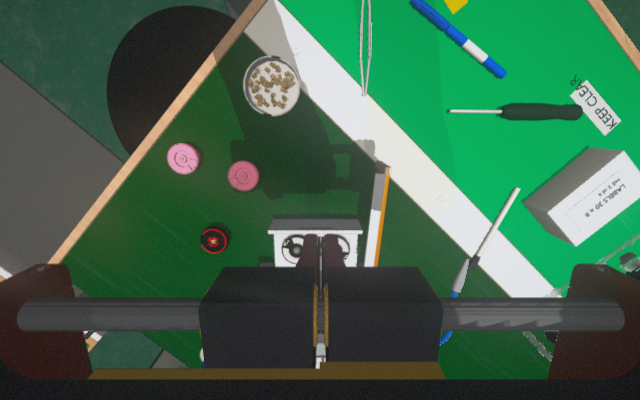

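The wrist view shows the closed fingers, the tray front wall top from (275,222) to (362,222), and the door free edge at about (383,165). I'll check the box pose against these.

```bash
cat >> h.py <<'E'
from scipy.spatial.transform import Rotation as Ro
def wproj(s,X):
    c=camera_model("wrist");M=np.array(c["mount"]);R=Ro.from_euler("xyz",s["ee_rot"]).as_matrix()
    t=(np.asarray(X,float)-s["tcp_pos"])@R; p=(t-M[:3,3])@M[:3,:3]@np.array(c["K"]).T
    return p[:,:2]/p[:,2:]
E
python3 - <<'E'
from h import *
from workcell import sensors
s=sensors.sense()
print(wproj(s,b2w(B,[[-133.5,54,56],[-133.5,-54,56],[-133.5,54,14],[-133.5,-54,14]])).round(0))
for th in(1.6,1.65,1.7): 
    d=np.array([-np.sin(th),-np.cos(th)]);n=np.array([-np.cos(th)*-1,0])
    print(th,wproj(s,b2w(B,[[-76+131*d[0],66.5+131*d[1],z] for z in (68,10)])).round(0).tolist())
E
```

```text
[[362. 230.]
 [266. 230.]
 [357. 219.]
 [272. 219.]]
1.6 [[382.0, 167.0], [372.0, 160.0]]
1.65 [[388.0, 167.0], [378.0, 161.0]]
1.7 [[394.0, 168.0], [383.0, 161.0]]
```

Emit:
drive_tool(
  series=[
    {"turn": [0,0,-0.25],"delta_pos": [0,-0.007,0.0385],"grip": 0},
    {"turn": [0,0,0],"delta_pos": [0,0,0.0385],"grip": 0},
    {"turn": [0,0,0],"delta_pos": [0,0,0.0385],"grip": 0},
    {"turn": [0,0,0],"delta_pos": [0,0,0.0385],"grip": 0},
    {"turn": [0,0,0],"delta_pos": [0,0,0.0385],"grip": 0},
    {"turn": [0,0,0],"delta_pos": [-0.01,0,0],"grip": 0},
    {"turn": [0,0,0],"delta_pos": [-0.01,0,0],"grip": 0},
    {"turn": [0,0,0],"delta_pos": [-0.008,0,0],"grip": 0},
    {"turn": [0,0,0],"delta_pos": [-0.004,0,0],"grip": 0},
    {"turn": [0,0,0],"delta_pos": [-0.004,0,0],"grip": 0},
    {"turn": [0,0,0],"delta_pos": [-0.004,0,0],"grip": 0},
    {"turn": [0,0,0],"delta_pos": [-0.004,0,0],"grip": 0},
  ],
)

```text
clock: 2.98
tcp_pos: [497.3, -40.5, 111.3]
ee_rot: [3.141, 0.001, 2.862]
force: [-1.9, 0.2, 0.6]
width: 0.4
gripper_force: 0.9
```

```bash
cat > st.py <<'E'
from h import *
from workcell import sensors
s=sensors.sense();print(s["clock"],w2b(s["tcp_pos"]),s["ee_rot"].round(3),s["force"].round(1),round(s["width"],1))
E
python3 st.py
```

```text
2.9833 [-135.8    2.3  111.3] [3.141e+00 1.000e-03 2.862e+00] [-1.9  0.2  0.6] 0.4
```

Emit:
drive_tool(
  series=[
    {"turn": [0,0,0],"delta_pos": [-0.005,0,0],"grip": 0},
    {"turn": [0,0,0],"delta_pos": [-0.005,0,0],"grip": 0},
    {"turn": [0,0,0],"delta_pos": [-0.005,0,0],"grip": 0},
    {"turn": [0,0,0],"delta_pos": [-0.005,0,0],"grip": 0},
    {"turn": [0,0,0],"delta_pos": [-0.005,0,0],"grip": 0},
    {"turn": [0,0,0],"delta_pos": [-0.005,0,0],"grip": 0},
    {"turn": [0,0,0],"delta_pos": [-0.005,0,0],"grip": 0},
    {"turn": [0,0,0],"delta_pos": [-0.005,0,0],"grip": 0},
    {"turn": [0,0,0],"delta_pos": [-0.005,0,0],"grip": 0},
    {"turn": [0,0,0],"delta_pos": [-0.003,0,0],"grip": 0},
    {"turn": [0,0,0],"delta_pos": [0,0,0],"grip": 0},
  ],
)

```text
clock: 3.9
tcp_pos: [543.9, -54.3, 110.2]
ee_rot: [-3.142, 0.001, 2.862]
force: [-0.8, -0.8, -0.2]
width: 0.6
gripper_force: 0.0
```

```bash
python3 st.py
```

```text
3.9 [-87.2   2.1 110.2] [-3.142e+00  1.000e-03  2.862e+00] [-0.8 -0.8 -0.2] 0.6
```

Creep until the force rises.

Emit:
drive_tool(
  series=[
    {"turn": [0,0,0],"delta_pos": [-0.002,0,0],"grip": 0},
    {"turn": [0,0,0],"delta_pos": [-0.002,0,0],"grip": 0},
    {"turn": [0,0,0],"delta_pos": [-0.002,0,0],"grip": 0},
    {"turn": [0,0,0],"delta_pos": [-0.002,0,0],"grip": 0},
    {"turn": [0,0,0],"delta_pos": [0,0,0],"grip": 0},
  ],
)

```text
clock: 4.32
tcp_pos: [550.6, -56.1, 110.1]
ee_rot: [-3.142, -0.001, 2.862]
force: [-1.9, -0.1, 0.1]
width: 0.4
gripper_force: 1.0
```

```bash
python3 st.py
```

```text
4.3167 [-80.3   2.2 110.1] [-3.142e+00 -1.000e-03  2.862e+00] [-1.9 -0.1  0.1] 0.4
```

Emit:
drive_tool(
  series=[
    {"turn": [0,0,0],"delta_pos": [-0.001,0,0],"grip": 0},
    {"turn": [0,0,0],"delta_pos": [-0.001,0,0],"grip": 0},
    {"turn": [0,0,0],"delta_pos": [-0.001,0,0],"grip": 0},
    {"turn": [0,0,0],"delta_pos": [0,0,0],"grip": 0},
  ],
)

```text
clock: 4.65
tcp_pos: [551.1, -56.2, 109.7]
ee_rot: [3.142, -0.006, 2.862]
force: [-9.3, 1.9, 7.1]
width: 0.3
gripper_force: 4.8
```

```bash
python3 st.py
```

```text
4.65 [-79.8   2.3 109.7] [ 3.142 -0.006  2.862] [-9.3  1.9  7.1] 0.3
```

Emit:
drive_tool(
  series=[
    {"turn": [0,0,0],"delta_pos": [-0.001,0,0],"grip": 0},
    {"turn": [0,0,0],"delta_pos": [0,0,0],"grip": 0},
    {"turn": [0,0,0],"delta_pos": [0,0,0],"grip": 0},
  ],
)

```text
clock: 4.9
tcp_pos: [551.2, -56.2, 109.5]
ee_rot: [-3.142, -0.008, 2.862]
force: [-11.2, 3.4, 8.8]
width: 0.5
gripper_force: 5.9
```

```bash
python3 st.py;  python3 - <<'E'
from workcell import read_camera
import cv2
cv2.imwrite("pics/s2.png",read_camera("scene")[100:260,220:420,::-1].repeat(3,0).repeat(3,1))
E
```

```text
4.9 [-79.6   2.3 109.5] [-3.142 -0.008  2.862] [-11.2   3.4   8.8] 0.5
```

View pics/s2.png

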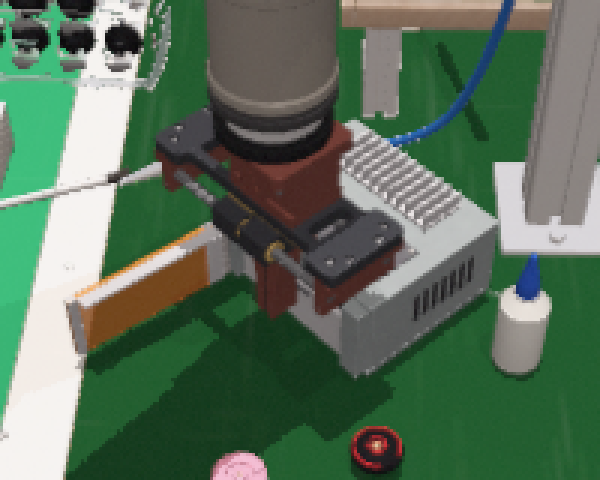

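The tray is home: the fingers sit against it between the posts and the force rose sharply at -79.8 against the -78.5 predicted. The door is still open. Next I back off, rise, go round to the outside of the door and come down.

Emit:
drive_tool(
  series=[
    {"turn": [0,0,0],"delta_pos": [0.02,0,0],"grip": 0},
    {"turn": [0,0,0],"delta_pos": [0.02,0,0],"grip": 0},
    {"turn": [0,0,0],"delta_pos": [0.005,0,-0.035],"grip": 0},
    {"turn": [0,0,0],"delta_pos": [0.005,0,-0.035],"grip": 0},
    {"turn": [0,0,0],"delta_pos": [0.015,0.028,0],"grip": 0},
    {"turn": [0,0,0],"delta_pos": [0.015,0.028,0],"grip": 0},
    {"turn": [0,0,0],"delta_pos": [0.015,0.028,0],"grip": 0},
    {"turn": [0,0,0],"delta_pos": [0.015,0.028,0],"grip": 0},
    {"turn": [0,0,0],"delta_pos": [0,0,0],"grip": 0},
    {"turn": [0,0,0],"delta_pos": [0,0,0],"grip": 0},
  ],
)

```text
clock: 5.78
tcp_pos: [480.0, 82.9, 180.5]
ee_rot: [3.14, 0.001, 2.866]
force: [0.7, -0.4, -0.1]
width: 0.7
gripper_force: 0.0
```

```bash
python3 st.py
```

```text
5.7833 [-186.9  115.9  180.5] [3.140e+00 1.000e-03 2.866e+00] [ 0.7 -0.4 -0.1] 0.7
```

Emit:
drive_tool(
  series=[
    {"turn": [0,0,0.4],"delta_pos": [0,0,0.032],"grip": 0},
    {"turn": [0,0,0],"delta_pos": [0,0,0.032],"grip": 0},
    {"turn": [0,0,0],"delta_pos": [0,0,0],"grip": 0},
  ],
)

```text
clock: 6.03
tcp_pos: [477.7, 79.0, 112.4]
ee_rot: [-3.137, -0.005, 2.854]
force: [-1.2, -0.1, 0.2]
width: 0.8
gripper_force: 0.0
```

```bash
python3 st.py; python3 - <<'E'
from h import *
from workcell import sensors
p=w2b(sensors.sense()["tcp_pos"])[:2]
for th,r in zip(np.linspace(1.62,0.0,19),np.linspace(113,113,19)):
    c,s_=np.cos(th),np.sin(th); h=2.5+10*abs(c)+13.5*abs(s_)
    q=np.array([-76,66.5])+r*np.array([-s_,-c])+h*np.array([-c,s_])
    print(round(th,2),q.round(1),"tool mm",(-(q-p)[0]).round(1),((q-p)[1]).round(1)); p=q
E
```

```text
6.0333 [-188.1  111.6  112.4] [-3.137 -0.005  2.854] [-1.2 -0.1  0.2] 0.8
1.62 [-188.1   88.5] tool mm -0.0 -23.1
1.53 [-189.6   78.3] tool mm 1.5 -10.2
1.44 [-190.3   68.8] tool mm 0.7 -9.5
1.35 [-190.2   59.2] tool mm -0.1 -9.6
1.26 [-189.2   49.5] tool mm -1.0 -9.7
1.17 [-187.4   39.8] tool mm -1.8 -9.7
1.08 [-184.7   30.1] tool mm -2.7 -9.6
0.99 [-181.    20.6] tool mm -3.6 -9.5
0.9 [-176.5   11.4] tool mm -4.5 -9.2
0.81 [-171.1    2.5] tool mm -5.4 -8.9
0.72 [-164.7   -6. ] tool mm -6.3 -8.5
0.63 [-157.5  -13.9] tool mm -7.2 -7.9
0.54 [-149.6  -21.2] tool mm -8.0 -7.3
0.45 [-140.8  -27.7] tool mm -8.8 -6.5
0.36 [-131.4  -33.4] tool mm -9.4 -5.7
0.27 [-121.3  -38.2] tool mm -10.0 -4.8
0.18 [-110.7  -42. ] tool mm -10.6 -3.8
0.09 [-99.8 -44.8] tool mm -11.0 -2.8
0.0 [-88.5 -46.5] tool mm -11.3 -1.7
```

Emit:
drive_tool(
  series=[
    {"turn": [0,0,0],"delta_pos": [0,-0.012,0],"grip": 0},
    {"turn": [0,0,0],"delta_pos": [0,-0.011,0],"grip": 0},
    {"turn": [0,0,0],"delta_pos": [0.0015,-0.01,0],"grip": 0},
    {"turn": [0,0,0],"delta_pos": [0.0005,-0.0095,0],"grip": 0},
    {"turn": [0,0,0],"delta_pos": [0,-0.0095,0],"grip": 0},
    {"turn": [0,0,0],"delta_pos": [-0.001,-0.0095,0],"grip": 0},
    {"turn": [0,0,0],"delta_pos": [-0.002,-0.0095,0],"grip": 0},
    {"turn": [0,0,0],"delta_pos": [-0.0025,-0.0095,0],"grip": 0},
    {"turn": [0,0,0],"delta_pos": [-0.0035,-0.0095,0],"grip": 0},
    {"turn": [0,0,0],"delta_pos": [-0.0045,-0.009,0],"grip": 0},
    {"turn": [0,0,0],"delta_pos": [0,0,0],"grip": 0},
  ],
)

```text
clock: 6.95
tcp_pos: [463.0, -19.9, 116.2]
ee_rot: [-3.141, 0.001, 2.852]
force: [-0.8, -0.0, 0.7]
width: 0.6
gripper_force: 0.0
```

```bash
python3 st.py;  python3 - <<'E'
from workcell import read_camera
import cv2
cv2.imwrite("pics/s3.png",read_camera("scene")[100:260,220:420,::-1].repeat(3,0).repeat(3,1))
E
```

```text
6.95 [-174.5   12.5  116.2] [-3.141e+00  1.000e-03  2.852e+00] [-0.8 -0.   0.7] 0.6
```

View pics/s3.png

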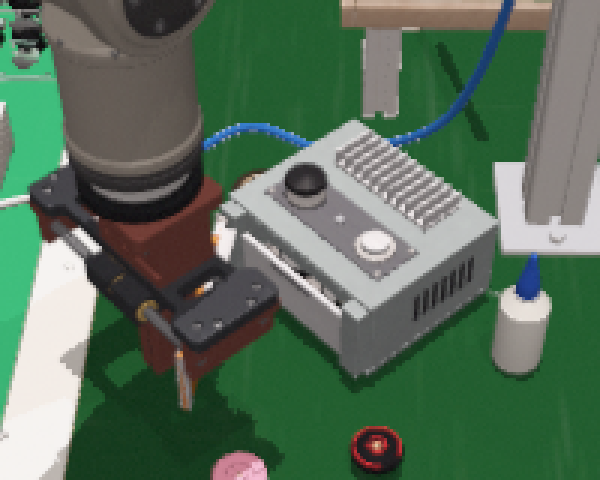

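The tray is home and its wall is between the posts. The door edge, at about (180,390) in the crop, is following the fingers, so I continue the arc.

Emit:
drive_tool(
  series=[
    {"turn": [0,0,0],"delta_pos": [-0.0045,-0.009,0],"grip": 0},
    {"turn": [0,0,0],"delta_pos": [-0.0055,-0.0085,0],"grip": 0},
    {"turn": [0,0,0],"delta_pos": [-0.007,-0.008,0],"grip": 0},
    {"turn": [0,0,0],"delta_pos": [-0.008,-0.0075,0],"grip": 0},
    {"turn": [0,0,0],"delta_pos": [-0.009,-0.0065,0],"grip": 0},
    {"turn": [0,0,0],"delta_pos": [-0.0095,-0.0055,0],"grip": 0},
    {"turn": [0,0,0],"delta_pos": [-0.01,-0.005,0],"grip": 0},
    {"turn": [0,0,0],"delta_pos": [-0.0105,-0.004,0],"grip": 0},
    {"turn": [0,0,0],"delta_pos": [-0.008,-0.002,0],"grip": 0},
    {"turn": [0,0,0],"delta_pos": [-0.005,-0.001,0],"grip": 0},
    {"turn": [0,0,0],"delta_pos": [-0.003,0,0],"grip": 0},
    {"turn": [0,0,0],"delta_pos": [0,0,0],"grip": 0},
  ],
)

```text
clock: 8.0
tcp_pos: [524.0, -94.8, 116.1]
ee_rot: [-3.142, 0.0, 2.855]
force: [-0.4, 0.2, -0.4]
width: 0.4
gripper_force: 0.0
```

```bash
python3 st.py
```

```text
8.0 [-95.  -42.3 116.1] [-3.142  0.     2.855] [-0.4  0.2 -0.4] 0.4
```

Emit:
drive_tool(
  series=[
    {"turn": [0,0,0],"delta_pos": [-0.002,-0.001,0],"grip": 0},
    {"turn": [0,0,0],"delta_pos": [-0.002,-0.001,0],"grip": 0},
    {"turn": [0,0,0],"delta_pos": [-0.001,0,0],"grip": 0},
    {"turn": [0,0,0],"delta_pos": [-0.001,0,0],"grip": 0},
    {"turn": [0,0,0],"delta_pos": [-0.001,0,0],"grip": 0},
    {"turn": [0,0,0],"delta_pos": [0,0,0],"grip": 0},
  ],
)

```text
clock: 8.5
tcp_pos: [527.9, -98.2, 115.8]
ee_rot: [-3.142, -0.004, 2.855]
force: [-5.3, 1.5, 4.6]
width: -0.1
gripper_force: 2.7
```

```bash
python3 st.py
```

```text
8.5 [-90.2 -44.5 115.8] [-3.142 -0.004  2.855] [-5.3  1.5  4.6] -0.1
```

Emit:
drive_tool(
  series=[
    {"turn": [0,0,0],"delta_pos": [-0.0015,0,0],"grip": 0},
    {"turn": [0,0,0],"delta_pos": [0,0,0],"grip": 0},
    {"turn": [0,0,0],"delta_pos": [0,0,0],"grip": 0},
    {"turn": [0,0,0],"delta_pos": [0,0,0],"grip": 0},
  ],
)

```text
clock: 8.83
tcp_pos: [528.1, -98.3, 115.6]
ee_rot: [-3.142, -0.006, 2.855]
force: [-8.4, 3.1, 5.6]
width: 0.4
gripper_force: 4.4
```

```bash
python3 st.py
```

```text
8.8333 [-90.  -44.6 115.6] [-3.142 -0.006  2.855] [-8.4  3.1  5.6] 0.4
```

The door is shut: firm contact at -90.0, about the -89.8 predicted. I back off and rise, then check with a picture.

Emit:
drive_tool(
  series=[
    {"turn": [0,0,0],"delta_pos": [0.015,0,0],"grip": 0},
    {"turn": [0,0,0],"delta_pos": [0.02,0,0],"grip": 0},
    {"turn": [0,0,0],"delta_pos": [0,0,-0.035],"grip": 0},
    {"turn": [0,0,0],"delta_pos": [0,0,-0.035],"grip": 0},
    {"turn": [0,0,0],"delta_pos": [0,0,-0.025],"grip": 0},
    {"turn": [0,0,0],"delta_pos": [0,0,0],"grip": 0},
    {"turn": [0,0,0],"delta_pos": [0,0,0],"grip": 0},
  ],
)

```text
clock: 9.42
tcp_pos: [498.4, -89.1, 212.6]
ee_rot: [3.14, 0.004, 2.855]
force: [-0.3, 0.8, -0.5]
width: 0.7
gripper_force: 0.0
```

```bash
python3 st.py;  python3 - <<'E'
from workcell import read_camera
import cv2
t=read_camera("top")[105:265,220:400,::-1];s=read_camera("scene")[100:260,220:400,::-1]
import numpy as np
cv2.imwrite("pics/s4.png",cv2.resize(np.hstack([t,s]),None,fx=2.2,fy=2.2,interpolation=cv2.INTER_CUBIC))
E
```

```text
9.4167 [-121.2  -44.   212.6] [3.14  0.004 2.855] [-0.3  0.8 -0.5] 0.7
```

View pics/s4.png

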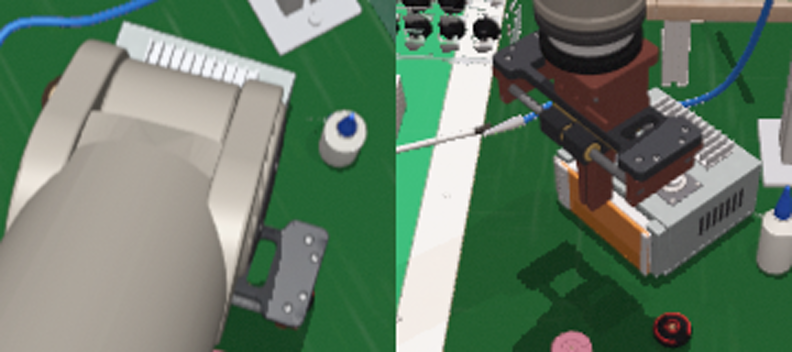

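The door lies flat over the opening, with the amber panel between the posts at about (600,220) in the scene crop. Next I move over the start button.

Emit:
drive_tool(
  series=[
    {"turn": [0,0,0],"delta_pos": [-0.025,0.002,0],"grip": 0},
    {"turn": [0,0,0],"delta_pos": [-0.025,0.002,0],"grip": 0},
    {"turn": [0,0,0],"delta_pos": [-0.025,0.002,0],"grip": 0},
    {"turn": [0,0,0],"delta_pos": [-0.026,0.002,0],"grip": 0},
    {"turn": [0,0,0],"delta_pos": [0,0,0.018],"grip": 0},
    {"turn": [0,0,0],"delta_pos": [0,0,0.018],"grip": 0},
    {"turn": [0,0,0],"delta_pos": [0,0,0],"grip": 0},
    {"turn": [0,0,0],"delta_pos": [0,0,0],"grip": 0},
  ],
)

```text
clock: 10.18
tcp_pos: [595.1, -110.0, 173.0]
ee_rot: [-3.14, -0.005, 2.855]
force: [0.0, -0.8, 0.4]
width: 0.7
gripper_force: 0.0
```

```bash
python3 st.py;  python3 - <<'E'
from workcell import read_camera
import cv2
cv2.imwrite("pics/s5.png",cv2.resize(read_camera("scene")[120:240,260:420,::-1],None,fx=4,fy=4,interpolation=cv2.INTER_CUBIC))
E
```

```text
10.1833 [-22.4 -37.  173. ] [-3.14  -0.005  2.855] [ 0.  -0.8  0.4] 0.7
```

View pics/s5.png

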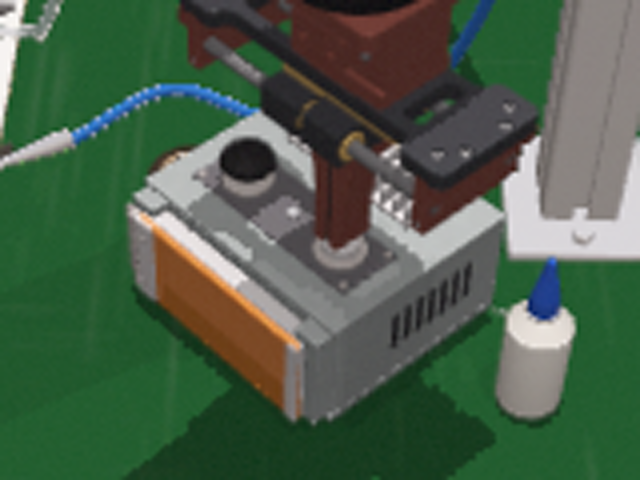

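The fingertips stand right above the start button, at about (340,250) in the crop, with the stop button well clear at (248,160). Now I press.

Emit:
drive_tool(
  series=[
    {"turn": [0,0,0],"delta_pos": [-0.002,0.001,0.002],"grip": 0},
    {"turn": [0,0,0],"delta_pos": [0,0,0.002],"grip": 0},
    {"turn": [0,0,0],"delta_pos": [0,0,0.002],"grip": 0},
    {"turn": [0,0,0],"delta_pos": [0,0,0.002],"grip": 0},
    {"turn": [0,0,0],"delta_pos": [0,0,0.002],"grip": 0},
    {"turn": [0,0,0],"delta_pos": [0,0,0],"grip": 0},
  ],
)

```text
clock: 10.73
tcp_pos: [599.0, -109.6, 165.3]
ee_rot: [3.141, 0.001, 2.855]
force: [0.8, 0.2, 3.4]
width: 0.8
gripper_force: 1.4
```

```bash
python3 st.py
```

```text
10.7333 [-18.8 -35.6 165.3] [3.141e+00 1.000e-03 2.855e+00] [0.8 0.2 3.4] 0.8
```

Emit:
drive_tool(
  series=[
    {"turn": [0,0,0],"delta_pos": [0,0,0.0015],"grip": 0},
    {"turn": [0,0,0],"delta_pos": [0,0,0.0015],"grip": 0},
    {"turn": [0,0,0],"delta_pos": [0,0,0.0015],"grip": 0},
    {"turn": [0,0,0],"delta_pos": [0,0,0],"grip": 0},
    {"turn": [0,0,0],"delta_pos": [0,0,0],"grip": 0},
  ],
)

```text
clock: 11.15
tcp_pos: [599.1, -109.7, 162.8]
ee_rot: [3.14, 0.001, 2.855]
force: [-6.1, 2.2, 20.5]
width: 0.9
gripper_force: 9.9
```

```bash
python3 st.py
```

```text
11.15 [-18.7 -35.6 162.8] [3.140e+00 1.000e-03 2.855e+00] [-6.1  2.2 20.5] 0.9
```

Emit:
drive_tool(
  series=[
    {"turn": [0,0,0],"delta_pos": [0,0,0.001],"grip": 0},
    {"turn": [0,0,0],"delta_pos": [0,0,0],"grip": 0},
    {"turn": [0,0,0],"delta_pos": [0,0,0],"grip": 0},
  ],
)

```text
clock: 11.4
tcp_pos: [599.1, -109.8, 162.7]
ee_rot: [3.14, 0.001, 2.854]
force: [-8.3, 3.6, 27.3]
width: 0.4
gripper_force: 13.6
```

```bash
python3 st.py
```

```text
11.4 [-18.6 -35.7 162.7] [3.140e+00 1.000e-03 2.854e+00] [-8.3  3.6 27.3] 0.4
```

It is on a hard stop. I lift in small steps to measure the travel from the spring force.

Emit:
drive_tool(
  series=[
    {"turn": [0,0,0],"delta_pos": [0,0,-0.003],"grip": 0},
    {"turn": [0,0,0],"delta_pos": [0,0,0],"grip": 0},
    {"turn": [0,0,0],"delta_pos": [0,0,0],"grip": 0},
  ],
)

```text
clock: 11.65
tcp_pos: [599.0, -109.6, 163.2]
ee_rot: [3.141, 0.001, 2.855]
force: [-0.4, 0.4, 4.2]
width: 0.5
gripper_force: 2.4
```

Emit:
drive_tool(
  series=[
    {"turn": [0,0,0],"delta_pos": [0,0,-0.001],"grip": 0},
    {"turn": [0,0,0],"delta_pos": [0,0,0],"grip": 0},
    {"turn": [0,0,0],"delta_pos": [0,0,0],"grip": 0},
  ],
)

```text
clock: 11.9
tcp_pos: [599.0, -109.6, 163.7]
ee_rot: [3.141, 0.001, 2.855]
force: [0.0, 1.1, 4.4]
width: 0.4
gripper_force: 2.2
```

Emit:
drive_tool(
  series=[
    {"turn": [0,0,0],"delta_pos": [0,0,-0.001],"grip": 0},
    {"turn": [0,0,0],"delta_pos": [0,0,0],"grip": 0},
    {"turn": [0,0,0],"delta_pos": [0,0,0],"grip": 0},
  ],
)

```text
clock: 12.15
tcp_pos: [598.9, -109.6, 164.7]
ee_rot: [3.142, 0.001, 2.855]
force: [1.1, 0.8, 3.4]
width: 0.4
gripper_force: 1.7
```

Emit:
drive_tool(
  series=[
    {"turn": [0,0,0],"delta_pos": [0,0,-0.001],"grip": 0},
    {"turn": [0,0,0],"delta_pos": [0,0,0],"grip": 0},
    {"turn": [0,0,0],"delta_pos": [0,0,0],"grip": 0},
  ],
)

```text
clock: 12.4
tcp_pos: [598.8, -109.6, 165.6]
ee_rot: [3.142, 0.0, 2.855]
force: [1.7, -0.5, 2.9]
width: 0.5
gripper_force: 1.2
```

Emit:
drive_tool(
  series=[
    {"turn": [0,0,0],"delta_pos": [0,0,-0.001],"grip": 0},
    {"turn": [0,0,0],"delta_pos": [0,0,0],"grip": 0},
    {"turn": [0,0,0],"delta_pos": [0,0,0],"grip": 0},
  ],
)

```text
clock: 12.65
tcp_pos: [598.4, -109.7, 166.5]
ee_rot: [-3.141, -0.001, 2.855]
force: [2.2, -0.2, 2.0]
width: 0.7
gripper_force: 0.8
```

Emit:
drive_tool(
  series=[
    {"turn": [0,0,0],"delta_pos": [0,0,-0.001],"grip": 0},
    {"turn": [0,0,0],"delta_pos": [0,0,0],"grip": 0},
    {"turn": [0,0,0],"delta_pos": [0,0,0],"grip": 0},
  ],
)

```text
clock: 12.9
tcp_pos: [598.2, -109.7, 167.4]
ee_rot: [-3.141, -0.001, 2.855]
force: [0.1, -0.2, 1.1]
width: 0.8
gripper_force: 0.4
```

The button moved at least 4.7 mm, so it was fully pressed. I lift clear.

Emit:
drive_tool(
  series=[
    {"turn": [0,0,0],"delta_pos": [0,0,-0.005],"grip": 0},
    {"turn": [0,0,0],"delta_pos": [0,0,-0.02],"grip": 0},
    {"turn": [0,0,0],"delta_pos": [0,0,-0.035],"grip": 0},
    {"turn": [0,0,0],"delta_pos": [0,0,-0.035],"grip": 0},
    {"turn": [0,0,0],"delta_pos": [0.03,0,-0.02],"grip": 0},
    {"turn": [0,0,0],"delta_pos": [0.03,0,0],"grip": 0},
    {"turn": [0,0,0],"delta_pos": [0.03,0,0],"grip": 0},
    {"turn": [0,0,0],"delta_pos": [0,0,0],"grip": 0},
    {"turn": [0,0,0],"delta_pos": [0,0,0],"grip": 0},
    {"turn": [0,0,0],"delta_pos": [0,0,0],"grip": 0},
  ],
)

```text
clock: 13.73
tcp_pos: [512.9, -84.3, 283.0]
ee_rot: [3.141, 0.001, 2.855]
force: [0.5, 0.5, -0.0]
width: 0.6
gripper_force: 0.0
```

```bash
python3 st.py;  python3 - <<'E'
from workcell import read_camera
import cv2
cv2.imwrite("pics/s6.png",cv2.resize(read_camera("scene")[110:280,230:430,::-1],None,fx=3,fy=3,interpolation=cv2.INTER_CUBIC))
E
```

```text
13.7333 [-108.6  -35.3  283. ] [3.141e+00 1.000e-03 2.855e+00] [ 0.5  0.5 -0. ] 0.6
```

View pics/s6.png

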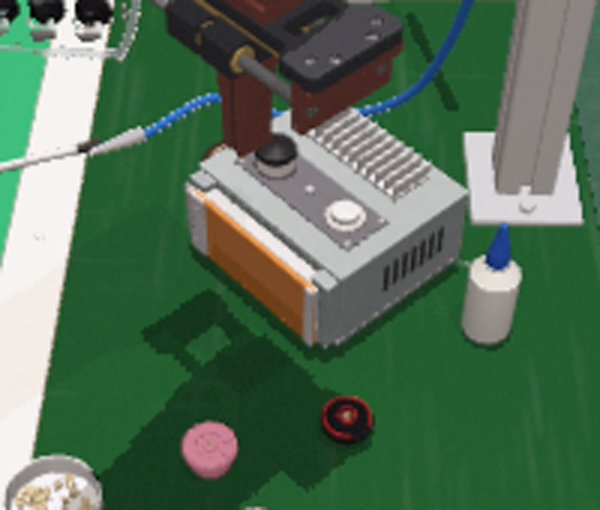

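The door is shut, at about (255,265) in the crop. The start button at (347,212) is up again, and the glue and waiting module are where they were. I hand the job in.

```bash
python3 -c "
from workcell import workorder
print(workorder.job_done())"
```

```text
the job is handed in; nothing more can be done
None
```

I pushed the tray home, shut the door, pressed the start button all the way (at least 4.7 mm of travel) and let it come back up, then handed the job in at about 14 s; the judge's verdict was not shown.

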